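# Put the decorating shakers back into the clip rack

### The job

Tidy the decorating bench: put the four black-capped metal shakers back into the clip rack, each snapped home in the spring clip made for its diameter and left standing upright with its foot on the rack's base plate. Do not knock any shaker over, and leave the pastry cutter and the tub where they are.

Things in the scene. Friction and masses are not known exactly. Their poses are not given: they have to be found in the camera images.
- shaker_a: the smallest of four upright round shakers: plain metal body 28 mm in diameter, 96 mm tall in all, the top 24 mm of it a black screw cap 26 mm in diameter with a perforated metal top. Origin: centre of its underside; z up its axis; yaw means nothing.
- shaker_b: the second smallest of four upright round shakers: plain metal body 37 mm in diameter, 102 mm tall in all, the top 24 mm of it a black screw cap 35 mm in diameter with a perforated metal top. Origin: centre of its underside; z up its axis; yaw means nothing.
- shaker_c: the second largest of four upright round shakers: plain metal body 46 mm in diameter, 108 mm tall in all, the top 24 mm of it a black screw cap 44 mm in diameter with a perforated metal top. Origin: centre of its underside; z up its axis; yaw means nothing.
- shaker_d: the largest of four upright round shakers: plain metal body 56 mm in diameter, 116 mm tall in all, the top 24 mm of it a black screw cap 54 mm in diameter with a perforated metal top. Origin: centre of its underside; z up its axis; yaw means nothing.
- clip_a: smallest of four spring clips, for the 28 mm shaker. All four stand in one straight row, 90 mm apart, in any order, on a rack: base plate 360 mm long, 6 mm thick, reaching 45 mm in front of the row; upright rail 44 mm behind it, top 50 mm above the plate. Origin: seat axis at the plate's top, where the shaker's underside centre goes; x from mouth to rail, y along the rail. Lips reach 17 mm in front; throat 22 mm.
- clip_b: second smallest of four spring clips, for the 37 mm shaker. Every clip is a springy steel band around the seat, 29 to 47 mm above the plate, carried on a stud from the rail, open to the front (towards the robot); nothing is above it. Origin: seat axis at the plate's top, where the shaker's underside centre goes; x from mouth to rail, y along the rail. Lips reach 21 mm in front; throat 29 mm.
- clip_c: second largest of four spring clips, for the 46 mm shaker. A shaker pushed in level from the front, upright, its foot just clear of the plate, spreads a clip's arms (4 to 8 N), passes the throat and is pulled on to the seat. Origin: seat axis at the plate's top, where the shaker's underside centre goes; x from mouth to rail, y along the rail. Lips reach 24 mm in front; throat 36 mm.
- clip_d: largest of four spring clips, for the 56 mm shaker. A seated shaker rests on the flat back of its clip and is held by the two arms. Origin: seat axis at the plate's top, where the shaker's underside centre goes; x from mouth to rail, y along the rail. Lips reach 28 mm in front; throat 44 mm.
- tub: bystander: white plastic tub with a dark band and a black lid, 83 mm in diameter, 86 mm tall; origin at the centre of its underside.
- cutter: bystander: round steel pastry cutter, an open ring 62 mm in diameter and about 38 mm tall, standing among the shakers; origin at the centre of its lower edge.

How it is judged (in metres and radians):
At the end, for the whole second after the job is handed in: Each of the four shakers is in the clip of its own size: its underside centre within 8 mm of the clip's axis, its foot no more than 8 mm above the base plate, leaning less than 0.1 rad, at rest and out of the fingers (horizontal distance between shaker_a and clip_a below 0.008 m and z of shaker_a in the frame of clip_a between -0.004 and 0.008 m and angle between each of shaker_a, shaker_b, shaker_c, shaker_d's own z axis and vertical below 0.1 rad and linear speed of each of shaker_a, shaker_b, shaker_c, shaker_d below 0.02 m/s and contact force between each of shaker_a, shaker_b, shaker_c, shaker_d and the fingers below 0.1 N and horizontal distance between shaker_b and clip_b below 0.008 m and z of shaker_b in the frame of clip_b between -0.004 and 0.008 m and horizontal distance between shaker_c and clip_c below 0.008 m and z of shaker_c in the frame of clip_c between -0.004 and 0.008 m and horizontal distance between shaker_d and clip_d below 0.008 m and z of shaker_d in the frame of clip_d between -0.004 and 0.008 m); the robot touches nothing.
It fails at once if a shaker is tipped over (angle between any of shaker_a, shaker_b, shaker_c, shaker_d's own z axis and vertical above 0.6 rad).
It fails at once if the pastry cutter is moved by more than 25 mm (distance of cutter from where it was at the start of the episode above 0.025 m).
It fails at once if the tub is moved by more than 25 mm (distance of tub from where it was at the start of the episode above 0.025 m).
It also fails if it takes over 112 s, if anything falls off the work surface, if the arm or the gripper's body presses on something with over 40 N, if the wrist force passes 120 N, or if a joint passes its speed limit or range.

### The arm

A 6-joint arm with a two-finger parallel gripper is mounted at the origin on the work surface. World frame = base frame: x ahead of the robot, y to its left, z up, the work surface at z = 0. Lengths are in m, angles in degrees, forces in N, time in s.
With the tool pointing down it reaches from about 0.35 to 0.875 m from the base axis. Payload 4.2 kg.
Tool frame: the origin (TCP) lies where the fingers leave the gripper's body, on its centre line; the fingertips stand 70 mm ahead of it and the grasp point (between the pads) lies 51 mm ahead of it; z points along the fingers, y is the direction in which the jaws open and shut (so a half turn about z gives the same grasp; the last joint's range is limited). The gripper opens to 87 mm and grips with 3 to 60 N. Pads are 19 mm wide; open, the fingers measure 117 mm over their backs; the gripper's body (75 mm by 190 mm) begins 51 mm behind the grasp point.
Start: joints at [79.274, 22.042, 0.453, 0, -68.411, -14.817], TCP at [0.269, 0.564, 0.292] pointing down, gripper open.
Joint ranges: [-179.83, 179.83], [-69.29, 118.12], [-61.27, 80.66], [-181.25, 117.63], [-171.15, -9.14], [-177.46, 177.46]. Speed limits (degrees/s): [159.86, 159.86, 180, 180, 180, 180].

### API

Orientations are given as a 3x3 rotation matrix whose columns are the frame's x, y, z axes.
In Python, from station import sense, capture, camera_model, finish_job gives the robot as it stands.
- The arm moves only by the shell command python3 -m inch 'ROWS'. ROWS is JSON, a list of rows, each an object with "hand": the closure, from 0 (fully open) to 1 (shut); "slide": the shift along the world's x, y, z in cm, a list of three; "yaw": the turn about the world's z in rad. A call has 1 to 10 rows; each row is the pose to reach, as a shift and turn from the pose commanded when the call began; what a row does not reach only later rows make up. A row lasts 1/8 s, in which the tool goes at most 62.5 mm and 10.7 degrees, less where a joint would pass 70% of its speed; a pose out of reach is approached as far as the arm can. A call with a gripper value outside its range is refused whole. The fingers move at their own pace and stop on an object; the grip force is fixed at half the most. Time passes only in rows, so rows that repeat a pose let the fingers close. It gives the time, the measured TCP pose, the force and the opening at its end, in the units of the state.
- sense(): the state, without advancing time (a new reading comes with each control period).
- capture(name): name is "scene" or "top" or "wrist"; returns the picture (400x640x3 uint8, blue, green, red); there is no depth.
- camera_model(name): a dict with "mtx" (3x3 intrinsics, pixels), "xyz" and "orientation" of the camera in the world; the wrist camera has in their place "tool_from_camera" (4x4, takes a point from camera to tool coordinates, whose origin is the TCP and whose axes are the flange's). Camera axes: x right, y up, looking along -z (the intrinsics and any distortion apply to the point x, -y, -z); pixel columns grow to the right and rows downward; lengths in m; the calibration is good to about 2 mm. A picture is of the moment at which its call begins: read the wrist's pose just before it. camera_model takes no time and is no camera call.
- finish_job(): hands the job in, once; it reports no verdict.
The state is a dict: "time_s": time; "joints": joint angles; "joint_velocities": joint speeds; "effort": joint torques, N m; "tcp_pos": TCP position; "ee_rot": TCP orientation; "wrist_force": force on the tool from outside, world axes, zero at the start; "moment": the same for the moment, N m; "gripper_width": opening from 0.0 (shut) to 1.0 (fully open).
Only numpy, scipy, OpenCV 4.12 (cv2) and the standard library are available. Lean on these libraries where they do the work, as an engineer would, in place of code of your own. Each camera call takes 0.05 s, during which the arm holds its last target. There are 200 camera calls.

## Working session

There is one attempt and no reset: what is moved stays moved. The work goes in short steps, Python scripts to look and compute and a shell command to move; the robot and the scene stay as the last step left them, time stands still between calls to the robot, and variables do not carry over. Pictures are saved under pics/ and viewed, about 12 in all and at most 16, crops included, and the job is handed in when it is done.

```bash
mkdir -p pics; ls; python3 - <<'E'
from station import *
import cv2,numpy as np
for n in("scene","top"):
    cv2.imwrite(f"pics/{n}0.png",capture(n)); m=camera_model(n); print(n,m)
print(camera_model("wrist")); print(sense())
E
```

```text
pics
scene {'mtx': array([[394.09140886,   0.        , 311.67823429],
       [  0.        , 394.09140886, 198.58998419],
       [  0.        ,   0.        ,   1.        ]]), 'xyz': array([ 0.85398442, -0.42225293,  0.71532406]), 'orientation': array([[ 0.85254578, -0.37727451,  0.36170379],
       [ 0.52232565,  0.63949472, -0.56411207],
       [-0.01848256,  0.66985853,  0.74225868]])}
top {'mtx': array([[472.12025299,   0.        , 318.2493206 ],
       [  0.        , 472.12025299, 197.08852912],
       [  0.        ,   0.        ,   1.        ]]), 'xyz': array([0.34121946, 0.06481973, 1.19457311]), 'orientation': array([[-0.02217574,  0.98735843, -0.15694448],
       [-0.99970785, -0.02038996,  0.01297953],
       [ 0.00961535,  0.15718645,  0.98752213]])}
{'mtx': array([[318.9440495 ,   0.        , 321.89568019],
       [  0.        , 318.9440495 , 201.6363076 ],
       [  0.        ,   0.        ,   1.        ]]), 'tool_from_camera': array([[-1.00332323e-03,  9.69947256e-01,  2.43313200e-01,
         6.63042852e-02],
       [ 9.99999467e-01,  9.14230189e-04,  4.79084691e-04,
   
[... 280 characters left out ...]
2.46117182e-02,
       -6.84110096e+01, -1.48152400e+01]), 'joint_velocities': array([-0.01226366, -0.08728761,  0.19127272,  0.12233965,  0.14230232,
       -0.0248455 ]), 'effort': array([-1.93688593e-04, -3.91688883e+01,  1.87934214e+01,  4.23177034e+00,
        1.34674046e-02, -7.48809816e-05]), 'tcp_pos': array([0.26930457, 0.56356783, 0.29126127]), 'ee_rot': array([[ 9.02201920e-01, -4.31313264e-01, -7.51175144e-04],
       [-4.31313905e-01, -9.02200092e-01, -1.81937127e-03],
       [ 1.07008675e-04,  1.96543253e-03, -9.99998063e-01]]), 'wrist_force': array([0.1017832 , 0.12123223, 0.70283835]), 'moment': array([0.05022449, 0.01318918, 0.00253387]), 'gripper_width': 0.9978148395100719}
```

View pics/scene0.png

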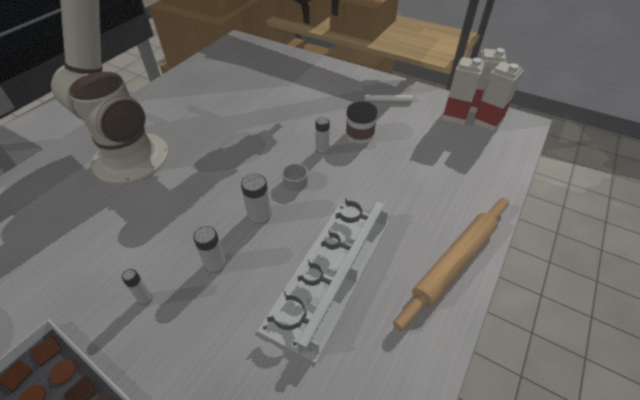

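View pics/top0.png

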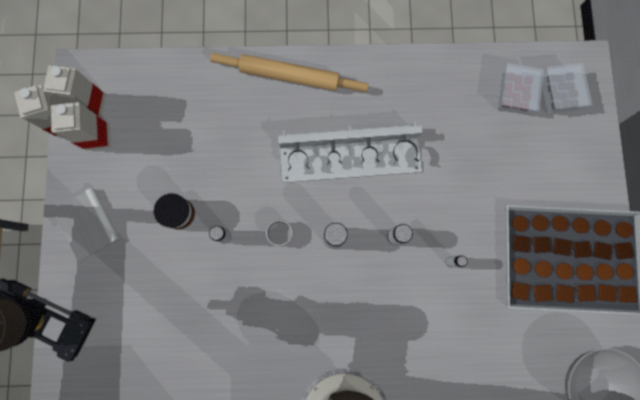

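Scene view: shakers stand at about (322,133), (257,197), (209,248) and (137,286), cutter at (295,177), tub at (361,121), rack between (352,210) and (290,312). In the top view the shaker tops are near (217,233), (336,235), (402,233) and (460,261), the cutter at (279,233), and the clips at columns 298, 334, 370 and 405. I'll zoom in on the top view.

```bash
python3 - <<'E'
import cv2,numpy as np
i=cv2.imread("pics/top0.png")
a=cv2.resize(i[115:190,270:430],None,fx=5,fy=5,interpolation=cv2.INTER_CUBIC)
b=cv2.resize(i[205:280,200:480],(800,214),interpolation=cv2.INTER_CUBIC)
cv2.imwrite("pics/top0c.png",np.vstack([a,b]))
E
```

```text
(no output)
```

View pics/top0c.png

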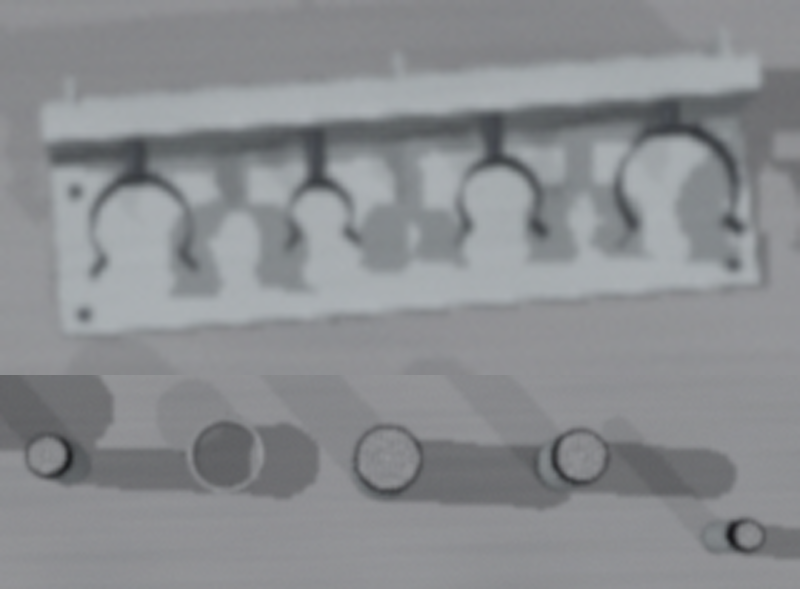

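```bash
cat > h.py <<'E'
import numpy as np, cv2
from station import sense,capture,camera_model
def cam(n,s=None):
    m=camera_model(n)
    if n!="wrist": return m["mtx"],np.array(m["xyz"]),np.array(m["orientation"])
    T=m["tool_from_camera"]; R=s["ee_rot"]
    return m["mtx"],s["tcp_pos"]+R@T[:3,3],R@T[:3,:3]
def ray(c,uv,z):
    K,p,R=c; d=np.linalg.inv(K)@[uv[0],uv[1],1]; d=R@(d*[1,-1,-1]); return (p+d*(z-p[2])/d[2])[:2]
def proj(c,P):
    K,p,R=c; q=(R.T@(np.asarray(P)-p))*[1,-1,-1]; q=K@q; return q[:2]/q[2]
E
python3 - <<'E'
from h import *
c=cam("top")
for n,u,v,z in [("b",217.1,233.4,.102),("d",335.8,234.4,.116),("c",403.4,233.4,.108),("a",461.5,261.3,.096),("cut",279.1,233.4,.038)]:
    print(n,ray(c,(u-.3,v-.3),z).round(4))
for n,u,v in [("c",298.4,160.6),("a",334.2,157.6),("b",370.2,154.8),("d",405.4,152.4)]:
    print("clip",n,ray(c,(u-.4,v-.4),.053).round(4))
f=[ray(c,(270+65/5-.4,115+333/5-.4),.006),ray(c,(270+760/5-.4,115+285/5-.4),.006)]
print("front",f,np.linalg.norm(f[1]-f[0]))
d=(f[1]-f[0])/np.linalg.norm(f[1]-f[0]);n=np.array([-d[1],d[0]]);print("dir",d,n, "row center",(f[0]+f[1])/2+n*.045)
E
```

```text
b [0.4355 0.2867]
d [0.4262 0.0131]
c [ 0.4258 -0.1433]
a [ 0.3593 -0.2769]
cut [0.4377 0.1482]
clip c [0.6162 0.0979]
clip a [0.6221 0.009 ]
clip b [ 0.6275 -0.0808]
clip d [ 0.6319 -0.1688]
front [array([0.57319703, 0.13957267]), array([ 0.59111104, -0.2185647 ])] 0.3585851205108923
dir [ 0.04995751 -0.99875134] [0.99875134 0.04995751] row center [ 0.62709785 -0.03724793]
```

```bash
python3 -m inch '[{"hand":0,"slide":[18.1,-41.4,0],"yaw":-1.073},{"hand":0,"slide":[18.1,-41.4,0],"yaw":-1.073},{"hand":0,"slide":[18.1,-41.4,0],"yaw":-1.073},{"hand":0,"slide":[18.1,-41.4,0],"yaw":-1.073},{"hand":0,"slide":[18.1,-41.4,0],"yaw":-1.073},{"hand":0,"slide":[18.1,-41.4,0],"yaw":-1.073},{"hand":0,"slide":[18.1,-41.4,0],"yaw":-1.073},{"hand":0,"slide":[18.1,-41.4,0],"yaw":-1.073}]'
python3 -m inch '[{"hand":0,"slide":[-8,-34,2],"yaw":0},{"hand":0,"slide":[-8,-34,2],"yaw":0},{"hand":0,"slide":[-8,-34,2],"yaw":0},{"hand":0,"slide":[-8,-34,2],"yaw":0},{"hand":0,"slide":[-8,-34,2],"yaw":0},{"hand":0,"slide":[-8,-34,2],"yaw":0},{"hand":0,"slide":[-8,-34,2],"yaw":0},{"hand":0,"slide":[-8,-34,2],"yaw":0}]'
python3 - <<'E'
from h import *
s=sense(); cv2.imwrite("pics/w1.png",capture("wrist")); print(s["tcp_pos"],s["ee_rot"].round(3),s["joints"].round(1))
c=cam("wrist",s)
print(proj(c,[.3593,-.2769,.096]),proj(c,[.4258,-.1433,.108]))
E
```

```text
time_s: 1.1
tcp_pos: [0.4508, 0.147, 0.292]
ee_rot: [[0.048, -0.999, -0.001], [-0.999, -0.048, -0.0], [0.0, 0.001, -1.0]]
wrist_force: [-0.3, 0.5, 0.5]
gripper_width: 1.004
time_s: 2.1
tcp_pos: [0.3706, -0.1896, 0.312]
ee_rot: [[0.052, -0.999, -0.0], [-0.999, -0.052, 0.0], [-0.0, 0.0, -1.0]]
wrist_force: [-0.2, -1.3, -0.4]
gripper_width: 1.002
[ 0.3705508  -0.18960579  0.31198539] [[ 0.052 -0.999 -0.   ]
 [-0.999 -0.052  0.   ]
 [-0.     0.    -1.   ]] [ -4.5   0.2 -24.6  -0.  -65.3   7.5]
[338.75544791  99.3821453 ] [263.58543368 236.37882943]
```

View pics/w1.png

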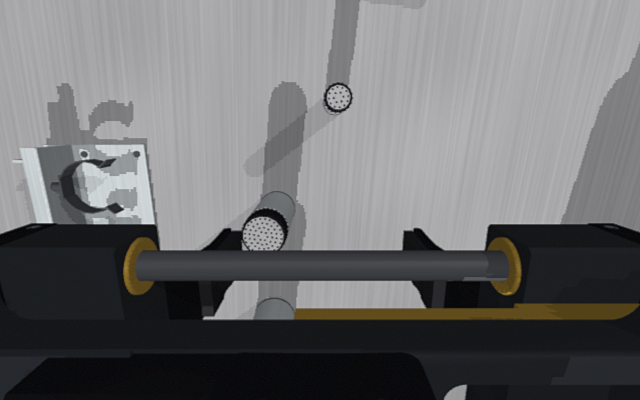

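Wrist view: shaker a's top is at (338,97) and c's at (265,233). Both are within 3 px of the top-camera prediction. Grasping a.

```bash
python3 -m inch '[{"hand":0,"slide":[-1.1,-8.9,0],"yaw":0},{"hand":0,"slide":[-1.1,-8.9,-3],"yaw":0},{"hand":0,"slide":[-1.1,-8.9,-8],"yaw":0},{"hand":0,"slide":[-1.1,-8.9,-13],"yaw":0},{"hand":0,"slide":[-1.1,-8.9,-17],"yaw":0},{"hand":0,"slide":[-1.1,-8.9,-19.3],"yaw":0},{"hand":0,"slide":[-1.1,-8.9,-19.3],"yaw":0},{"hand":1,"slide":[-1.1,-8.9,-19.3],"yaw":0},{"hand":1,"slide":[-1.1,-8.9,-19.3],"yaw":0},{"hand":1,"slide":[-1.1,-8.9,-19.3],"yaw":0}]'
python3 -m inch '[{"hand":1,"slide":[0,0,0],"yaw":0},{"hand":1,"slide":[0,0,0],"yaw":0},{"hand":1,"slide":[0,0,0],"yaw":0},{"hand":1,"slide":[0,0,0],"yaw":0},{"hand":1,"slide":[0,0,0],"yaw":0}]'
```

```text
time_s: 3.4
tcp_pos: [0.3599, -0.2792, 0.1202]
ee_rot: [[0.052, -0.999, 0.002], [-0.999, -0.052, -0.001], [0.001, -0.002, -1.0]]
wrist_force: [0.5, -0.2, -0.5]
gripper_width: 0.746
time_s: 4.03
tcp_pos: [0.3595, -0.2791, 0.1192]
ee_rot: [[0.052, -0.999, -0.0], [-0.999, -0.052, 0.0], [-0.0, 0.0, -1.0]]
wrist_force: [-0.8, -0.0, 0.5]
gripper_width: 0.313
```

```bash
python3 -m inch '[{"hand":1,"slide":[0,0,5],"yaw":0},{"hand":1,"slide":[0,0,10],"yaw":0},{"hand":1,"slide":[2,4,16],"yaw":0},{"hand":1,"slide":[16,37,16],"yaw":0},{"hand":1,"slide":[16,37,16],"yaw":0},{"hand":1,"slide":[16,37,16],"yaw":0},{"hand":1,"slide":[16,37,16],"yaw":0},{"hand":1,"slide":[16,37,16],"yaw":0},{"hand":1,"slide":[16,37,16],"yaw":0},{"hand":1,"slide":[16,37,16],"yaw":0}]'
python3 - <<'E'
from h import *
s=sense(); cv2.imwrite("pics/w2.png",capture("wrist")); print(s["tcp_pos"])
c=cam("wrist",s)
for P in [.6231,.009],[.628,-.081],[.6326,-.171]: print(proj(c,P+[.053]))
E
```

```text
time_s: 5.28
tcp_pos: [0.5205, 0.094, 0.2785]
ee_rot: [[0.056, -0.998, -0.0], [-0.998, -0.056, -0.0], [0.0, 0.0, -1.0]]
wrist_force: [-0.6, -1.5, -1.1]
gripper_width: 0.311
[0.52045038 0.09399536 0.27847344]
[218.98724433  95.84227873]
[211.02806739 -11.4233163 ]
[ 202.09183672 -136.81616972]
```

View pics/w2.png

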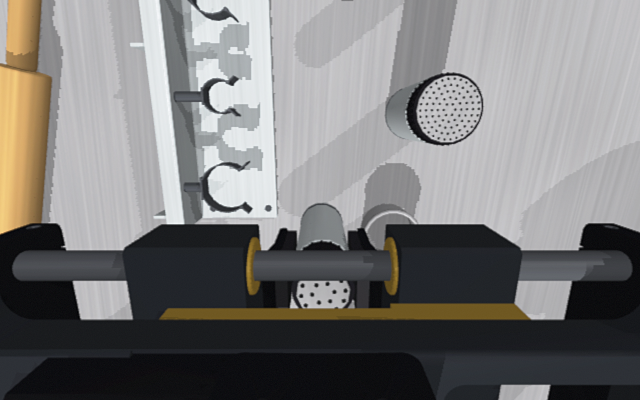

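Wrist view: clip a is centred near (221,96), against a prediction of (219,96). Clip c is at about (227,188). The shaker is held straight, its cap at (323,290). Lowering in front of clip a.

```bash
python3 -m inch '[{"hand":1,"slide":[4.0,-8.5,0],"yaw":0},{"hand":1,"slide":[4.0,-8.5,0],"yaw":0},{"hand":1,"slide":[4.0,-8.5,-4],"yaw":0},{"hand":1,"slide":[4.0,-8.5,-8],"yaw":0},{"hand":1,"slide":[4.0,-8.5,-12],"yaw":0},{"hand":1,"slide":[4.0,-8.5,-14],"yaw":0},{"hand":1,"slide":[4.0,-8.5,-15],"yaw":0},{"hand":1,"slide":[4.0,-8.5,-15],"yaw":0},{"hand":1,"slide":[4.0,-8.5,-15],"yaw":0}]'
python3 - <<'E'
from h import *
s=sense();print(s["tcp_pos"],s["wrist_force"]); i=capture("scene")
c=cam("scene"); print(proj(c,[.6231,.009,.006]))
u,v=proj(c,[.60,.009,.05]).astype(int)
cv2.imwrite("pics/s1.png",cv2.resize(i[v-60:v+60,u-80:u+80],(800,600),interpolation=cv2.INTER_CUBIC))
E
```

```text
time_s: 6.45
tcp_pos: [0.56, 0.0058, 0.1304]
ee_rot: [[0.052, -0.999, 0.002], [-0.999, -0.052, 0.0], [-0.0, -0.002, -1.0]]
wrist_force: [-0.1, 0.3, -0.3]
gripper_width: 0.311
[0.56000413 0.00581186 0.13039424] [-0.10808169  0.31883154 -0.3260373 ]
[330.85658062 250.43542063]
```

View pics/s1.png

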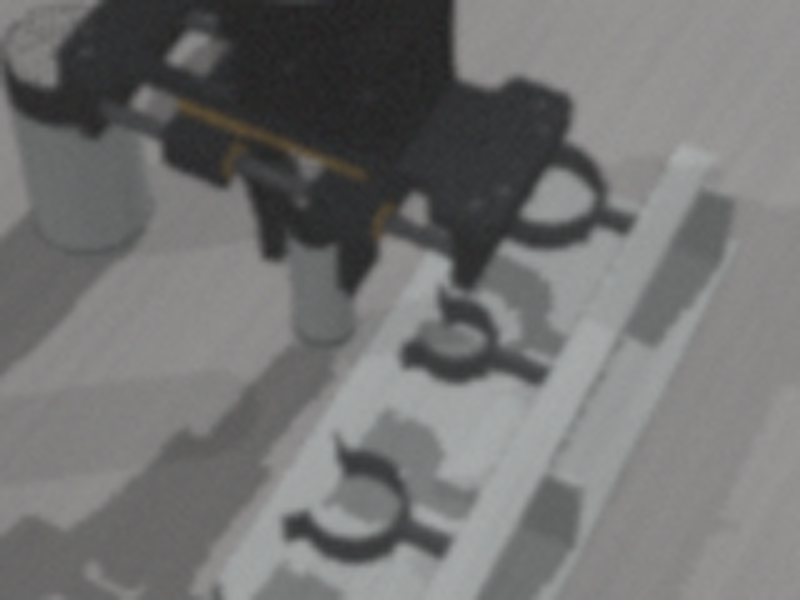

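Scene crop: shaker a is upright with its foot at about (322,338), just in front of the plate and in line with clip a at (455,340). Pushing it in.

```bash
python3 -m inch '[{"hand":1,"slide":[1,0.05,0],"yaw":0},{"hand":1,"slide":[2,0.1,0],"yaw":0},{"hand":1,"slide":[2.7,0.15,0],"yaw":0},{"hand":1,"slide":[3.4,0.2,0],"yaw":0},{"hand":1,"slide":[4,0.2,0],"yaw":0}]'
python3 -m inch '[{"hand":1,"slide":[0.6,0,0],"yaw":0},{"hand":1,"slide":[1.2,0.1,0],"yaw":0},{"hand":1,"slide":[1.8,0.1,0],"yaw":0},{"hand":1,"slide":[2.3,0.1,0],"yaw":0},{"hand":1,"slide":[2.3,0.1,0],"yaw":0},{"hand":1,"slide":[2.3,0.1,0],"yaw":0}]'
```

```text
time_s: 7.12
tcp_pos: [0.5999, 0.0079, 0.1291]
ee_rot: [[0.052, -0.999, -0.0], [-0.999, -0.052, -0.0], [0.0, 0.0, -1.0]]
wrist_force: [1.4, -0.6, -0.4]
gripper_width: 0.314
time_s: 7.88
tcp_pos: [0.6237, 0.0091, 0.1298]
ee_rot: [[0.052, -0.999, 0.003], [-0.999, -0.052, 0.0], [-0.0, -0.003, -1.0]]
wrist_force: [2.9, -0.8, -1.7]
gripper_width: 0.312
```

```bash
python3 -m inch '[{"hand":1,"slide":[0.1,0,-0.2],"yaw":0},{"hand":1,"slide":[0.1,0,-0.4],"yaw":0},{"hand":1,"slide":[0.1,0,-0.4],"yaw":0}]'
python3 -m inch '[{"hand":0.4,"slide":[0,0,0],"yaw":0},{"hand":0.4,"slide":[0,0,0],"yaw":0},{"hand":0.4,"slide":[0,0,0],"yaw":0},{"hand":0.4,"slide":[0,0,0],"yaw":0},{"hand":0.4,"slide":[0,0,5],"yaw":0},{"hand":0,"slide":[0,0,10],"yaw":0},{"hand":0,"slide":[-7,10,16],"yaw":0},{"hand":0,"slide":[-7,10,16],"yaw":0},{"hand":0,"slide":[-7,10,16],"yaw":0},{"hand":0,"slide":[-7,10,16],"yaw":0}]'
python3 - <<'E'
from h import *
s=sense(); cv2.imwrite("pics/w3.png",capture("wrist")); print(s["tcp_pos"])
c=cam("wrist",s)
for P in [.6231,.009,.053],[.6231,.009,.102]: print(proj(c,P))
E
```

```text
time_s: 8.25
tcp_pos: [0.6239, 0.009, 0.1254]
ee_rot: [[0.052, -0.999, 0.001], [-0.999, -0.052, 0.0], [-0.0, -0.001, -1.0]]
wrist_force: [1.5, 0.2, -0.1]
gripper_width: 0.317
time_s: 9.5
tcp_pos: [0.5532, 0.1093, 0.2856]
ee_rot: [[0.053, -0.999, 0.001], [-0.999, -0.053, 0.0], [-0.0, -0.001, -1.0]]
wrist_force: [0.4, -0.7, -0.7]
gripper_width: 0.987
[0.55317234 0.10934711 0.28557903]
[254.96635172  81.75707394]
[242.65468627  74.51231992]
```

View pics/w3.png

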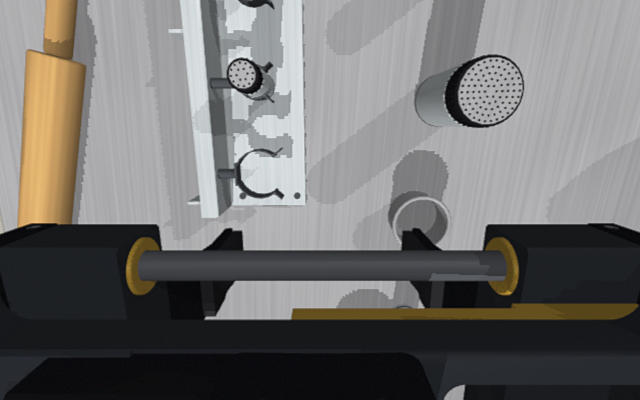

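Shaker a's cap sits at (242,75), which matches the predicted seated position (242.7,74.5), so it is home in clip a. Next is b.

```bash
python3 -m inch '[{"hand":0,"slide":[-11.8,17.8,0],"yaw":0},{"hand":0,"slide":[-11.8,17.8,0],"yaw":0},{"hand":0,"slide":[-11.8,17.8,0],"yaw":0},{"hand":0,"slide":[-11.8,17.8,0],"yaw":0},{"hand":0,"slide":[-11.8,17.8,-4],"yaw":0},{"hand":0,"slide":[-11.8,17.8,-9],"yaw":0},{"hand":0,"slide":[-11.8,17.8,-14],"yaw":0},{"hand":0,"slide":[-11.8,17.8,-16.4],"yaw":0},{"hand":0,"slide":[-11.8,17.8,-16.4],"yaw":0},{"hand":1,"slide":[-11.8,17.8,-16.4],"yaw":0}]'
python3 -m inch '[{"hand":1,"slide":[0,0,0],"yaw":0},{"hand":1,"slide":[0,0,0],"yaw":0},{"hand":1,"slide":[0,0,0],"yaw":0},{"hand":1,"slide":[0,0,0],"yaw":0},{"hand":1,"slide":[0,0,0],"yaw":0},{"hand":1,"slide":[0,0,0],"yaw":0}]'
python3 -c "
from h import *
print(proj(cam('scene'),[.4355,.2867,.102]))"
```

```text
time_s: 10.8
tcp_pos: [0.4364, 0.2868, 0.1216]
ee_rot: [[0.051, -0.999, 0.001], [-0.999, -0.051, 0.0], [-0.0, -0.001, -1.0]]
wrist_force: [-0.6, 0.1, 0.4]
gripper_width: 0.955
time_s: 11.55
tcp_pos: [0.4355, 0.287, 0.1214]
ee_rot: [[0.052, -0.999, 0.0], [-0.999, -0.052, 0.0], [-0.0, -0.0, -1.0]]
wrist_force: [-1.0, 0.6, 1.1]
gripper_width: 0.418
[321.41283864 120.12152621]
```

```bash
python3 -m inch '[{"hand":1,"slide":[0,0,5],"yaw":0},{"hand":1,"slide":[0,0,10],"yaw":0},{"hand":1,"slide":[2,-4,16],"yaw":0},{"hand":1,"slide":[12.8,-37.1,16],"yaw":0},{"hand":1,"slide":[12.8,-37.1,16],"yaw":0},{"hand":1,"slide":[12.8,-37.1,16],"yaw":0},{"hand":1,"slide":[12.8,-37.1,16],"yaw":0},{"hand":1,"slide":[12.8,-37.1,16],"yaw":0},{"hand":1,"slide":[12.8,-37.1,16],"yaw":0},{"hand":1,"slide":[12.8,-37.1,16],"yaw":0}]'
python3 -m inch '[{"hand":1,"slide":[0,0,-4],"yaw":0},{"hand":1,"slide":[0,0,-8],"yaw":0},{"hand":1,"slide":[0,0,-12],"yaw":0},{"hand":1,"slide":[0,0,-14],"yaw":0},{"hand":1,"slide":[0,0,-15],"yaw":0},{"hand":1,"slide":[0,0,-15],"yaw":0},{"hand":1,"slide":[0,0,-15],"yaw":0}]'
python3 - <<'E'
from h import *
s=sense();print(s["tcp_pos"],s["wrist_force"])
a=s["tcp_pos"]; print("togo",np.array([.628,-.081])-a[:2])
E
```

```text
time_s: 12.8
tcp_pos: [0.5635, -0.0866, 0.2802]
ee_rot: [[0.047, -0.999, -0.002], [-0.999, -0.047, -0.0], [-0.0, 0.002, -1.0]]
wrist_force: [-0.2, 0.2, -1.6]
gripper_width: 0.416
time_s: 13.68
tcp_pos: [0.5641, -0.0838, 0.1324]
ee_rot: [[0.053, -0.999, 0.002], [-0.999, -0.053, 0.0], [0.0, -0.002, -1.0]]
wrist_force: [-0.0, -0.2, -1.2]
gripper_width: 0.417
[ 0.56408902 -0.08377969  0.13236191] [-0.03110416 -0.17570341 -1.22609756]
togo [0.06391098 0.00277969]
```

```bash
python3 -m inch '[{"hand":1,"slide":[1,0.05,0],"yaw":0},{"hand":1,"slide":[2,0.1,0],"yaw":0},{"hand":1,"slide":[2.7,0.15,0],"yaw":0},{"hand":1,"slide":[3.4,0.2,0],"yaw":0},{"hand":1,"slide":[4,0.2,0],"yaw":0},{"hand":1,"slide":[4.6,0.2,0],"yaw":0},{"hand":1,"slide":[5.2,0.25,0],"yaw":0},{"hand":1,"slide":[5.8,0.3,0],"yaw":0},{"hand":1,"slide":[6.4,0.3,0],"yaw":0},{"hand":1,"slide":[6.4,0.3,0],"yaw":0}]'
python3 -m inch '[{"hand":1,"slide":[0.1,0,-0.2],"yaw":0},{"hand":1,"slide":[0.1,0,-0.4],"yaw":0},{"hand":1,"slide":[0.1,0,-0.4],"yaw":0}]'
```

```text
time_s: 14.92
tcp_pos: [0.629, -0.0814, 0.1313]
ee_rot: [[0.052, -0.999, 0.003], [-0.999, -0.052, -0.0], [0.0, -0.003, -1.0]]
wrist_force: [1.4, -3.0, -4.9]
gripper_width: 0.421
time_s: 15.3
tcp_pos: [0.6291, -0.0813, 0.128]
ee_rot: [[0.052, -0.999, 0.002], [-0.999, -0.052, -0.0], [0.0, -0.002, -1.0]]
wrist_force: [-0.2, -3.1, 2.6]
gripper_width: 0.416
```

```bash
python3 -m inch '[{"hand":0.4,"slide":[0,0,0],"yaw":0},{"hand":0.4,"slide":[0,0,0],"yaw":0},{"hand":0.4,"slide":[0,0,0],"yaw":0},{"hand":0.4,"slide":[0,0,0],"yaw":0},{"hand":0.4,"slide":[0,0,5],"yaw":0},{"hand":0,"slide":[0,0,10],"yaw":0},{"hand":0,"slide":[-10,10,16],"yaw":0},{"hand":0,"slide":[-10,10,16],"yaw":0},{"hand":0,"slide":[-10,10,16],"yaw":0},{"hand":0,"slide":[-10,10,16],"yaw":0}]'
python3 - <<'E'
from h import *
s=sense(); cv2.imwrite("pics/w4.png",capture("wrist")); print(s["tcp_pos"])
c=cam("wrist",s)
for P in [.628,-.081,.108],[.6326,-.171,.053],[.4258,-.1433,.108],[.6231,.009,.102]: print(proj(c,P))
E
```

```text
time_s: 16.55
tcp_pos: [0.5278, 0.0201, 0.2889]
ee_rot: [[0.055, -0.998, 0.003], [-0.999, -0.055, 0.001], [-0.001, -0.003, -1.0]]
wrist_force: [-0.5, 0.7, -0.1]
gripper_width: 0.985
[0.52782996 0.0200834  0.28893696]
[205.05925081  70.66157947]
[218.24328813 -26.80453795]
[467.65036043  -1.50147446]
[216.59579434 179.79310197]
```

View pics/w4.png

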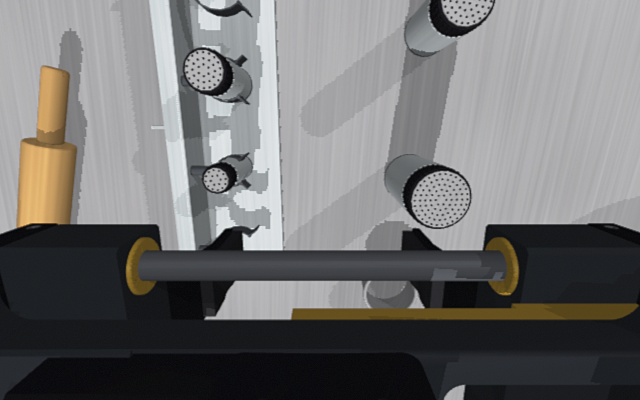

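Shaker b's cap is at (206,71), matching the predicted seated position (205,70.7), and a is unchanged at (217,179). Next is c.

```bash
python3 -m inch '[{"hand":0,"slide":[-10.2,-16.3,0],"yaw":0},{"hand":0,"slide":[-10.2,-16.3,0],"yaw":0},{"hand":0,"slide":[-10.2,-16.3,0],"yaw":0},{"hand":0,"slide":[-10.2,-16.3,0],"yaw":0},{"hand":0,"slide":[-10.2,-16.3,-4],"yaw":0},{"hand":0,"slide":[-10.2,-16.3,-9],"yaw":0},{"hand":0,"slide":[-10.2,-16.3,-14],"yaw":0},{"hand":0,"slide":[-10.2,-16.3,-16.8],"yaw":0},{"hand":0,"slide":[-10.2,-16.3,-16.8],"yaw":0},{"hand":1,"slide":[-10.2,-16.3,-16.8],"yaw":0}]'
python3 -m inch '[{"hand":1,"slide":[0,0,0],"yaw":0},{"hand":1,"slide":[0,0,0],"yaw":0},{"hand":1,"slide":[0,0,0],"yaw":0},{"hand":1,"slide":[0,0,0],"yaw":0},{"hand":1,"slide":[0,0,0],"yaw":0}]'
```

```text
time_s: 17.85
tcp_pos: [0.4277, -0.1442, 0.1198]
ee_rot: [[0.052, -0.999, 0.001], [-0.999, -0.052, -0.0], [0.0, -0.001, -1.0]]
wrist_force: [0.6, -0.3, 0.9]
gripper_width: 0.953
time_s: 18.48
tcp_pos: [0.4266, -0.1441, 0.1196]
ee_rot: [[0.052, -0.999, 0.0], [-0.999, -0.052, -0.0], [0.0, -0.0, -1.0]]
wrist_force: [-0.4, 0.7, 4.6]
gripper_width: 0.519
```

```bash
python3 -m inch '[{"hand":1,"slide":[0,0,5],"yaw":0},{"hand":1,"slide":[0,0,10],"yaw":0},{"hand":1,"slide":[3,4,16],"yaw":0},{"hand":1,"slide":[12.3,23.9,16],"yaw":0},{"hand":1,"slide":[12.3,23.9,16],"yaw":0},{"hand":1,"slide":[12.3,23.9,16],"yaw":0},{"hand":1,"slide":[12.3,23.9,16],"yaw":0},{"hand":1,"slide":[12.3,23.9,16],"yaw":0},{"hand":1,"slide":[12.3,23.9,16],"yaw":0}]'
python3 -m inch '[{"hand":1,"slide":[0,0,-4],"yaw":0},{"hand":1,"slide":[0,0,-8],"yaw":0},{"hand":1,"slide":[0,0,-12],"yaw":0},{"hand":1,"slide":[0,0,-14],"yaw":0},{"hand":1,"slide":[0,0,-15],"yaw":0},{"hand":1,"slide":[0,0,-15],"yaw":0},{"hand":1,"slide":[0,0,-15],"yaw":0}]'
python3 - <<'E'
from h import *
a=sense()["tcp_pos"]; print("togo",np.array([.6178,.0985])-a[:2])
E
```

```text
time_s: 19.6
tcp_pos: [0.5487, 0.0946, 0.2782]
ee_rot: [[0.052, -0.999, -0.003], [-0.999, -0.052, -0.001], [0.001, 0.003, -1.0]]
wrist_force: [-0.3, 0.4, -2.0]
gripper_width: 0.522
time_s: 20.48
tcp_pos: [0.55, 0.0949, 0.1304]
ee_rot: [[0.052, -0.999, 0.002], [-0.999, -0.052, 0.001], [-0.001, -0.002, -1.0]]
wrist_force: [-0.1, -0.0, -2.0]
gripper_width: 0.523
togo [0.06775087 0.00363661]
```

```bash
python3 -m inch '[{"hand":1,"slide":[1.2,0.05,0],"yaw":0},{"hand":1,"slide":[2.2,0.1,0],"yaw":0},{"hand":1,"slide":[3,0.15,0],"yaw":0},{"hand":1,"slide":[3.7,0.2,0],"yaw":0},{"hand":1,"slide":[4.4,0.25,0],"yaw":0},{"hand":1,"slide":[5,0.3,0],"yaw":0},{"hand":1,"slide":[5.6,0.3,0],"yaw":0},{"hand":1,"slide":[6.2,0.35,0],"yaw":0},{"hand":1,"slide":[6.8,0.35,0],"yaw":0},{"hand":1,"slide":[6.8,0.35,0],"yaw":0}]'
python3 -m inch '[{"hand":1,"slide":[0.1,0,-0.2],"yaw":0},{"hand":1,"slide":[0.1,0,-0.4],"yaw":0},{"hand":1,"slide":[0.1,0,-0.4],"yaw":0}]'
```

```text
time_s: 21.72
tcp_pos: [0.619, 0.0988, 0.1295]
ee_rot: [[0.052, -0.999, 0.003], [-0.999, -0.052, 0.001], [-0.001, -0.003, -1.0]]
wrist_force: [1.1, 1.0, -3.1]
gripper_width: 0.528
time_s: 22.1
tcp_pos: [0.6191, 0.0988, 0.1257]
ee_rot: [[0.052, -0.999, 0.002], [-0.999, -0.052, 0.001], [-0.001, -0.002, -1.0]]
wrist_force: [0.6, 1.5, -0.9]
gripper_width: 0.519
```

```bash
python3 -m inch '[{"hand":0.25,"slide":[0,0,0],"yaw":0},{"hand":0.25,"slide":[0,0,0],"yaw":0},{"hand":0.25,"slide":[0,0,0],"yaw":0},{"hand":0.25,"slide":[0,0,0],"yaw":0},{"hand":0.25,"slide":[0,0,5],"yaw":0},{"hand":0,"slide":[0,0,10],"yaw":0},{"hand":0,"slide":[-10,10,16],"yaw":0},{"hand":0,"slide":[-10,10,16],"yaw":0},{"hand":0,"slide":[-10,10,16],"yaw":0},{"hand":0,"slide":[-10,10,16],"yaw":0}]'
python3 - <<'E'
from h import *
s=sense(); cv2.imwrite("pics/w5.png",capture("wrist")); print(s["tcp_pos"])
c=cam("wrist",s)
for P in [.6178,.0985,.114],[.4262,.0131,.116],[.6231,.009,.102]: print(proj(c,P))
E
```

```text
time_s: 23.35
tcp_pos: [0.5177, 0.1997, 0.2868]
ee_rot: [[0.055, -0.998, 0.002], [-0.998, -0.055, 0.002], [-0.002, -0.003, -1.0]]
wrist_force: [-0.5, 0.4, -0.8]
gripper_width: 0.996
[0.51771066 0.19970882 0.28683339]
[201.24337235  68.68327861]
[464.56196042 -44.31925424]
[195.44399238 -57.37651217]
```

View pics/w5.png

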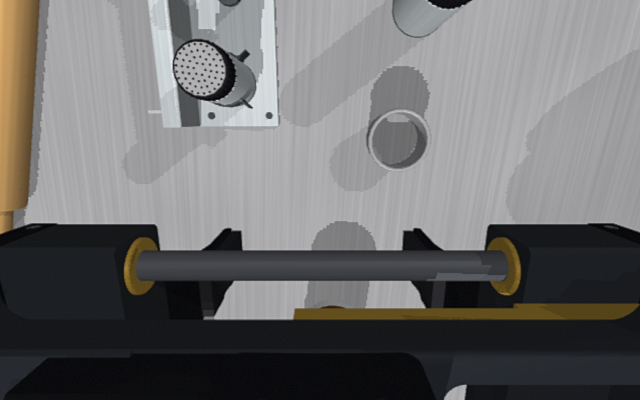

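Shaker c's cap is at (200,69), matching the predicted (201,68.7), so it is seated. Next is d.

```bash
python3 -m inch '[{"hand":0,"slide":[-9.1,-18.6,0],"yaw":0},{"hand":0,"slide":[-9.1,-18.6,0],"yaw":0},{"hand":0,"slide":[-9.1,-18.6,0],"yaw":0},{"hand":0,"slide":[-9.1,-18.6,0],"yaw":0},{"hand":0,"slide":[-9.1,-18.6,-4],"yaw":0},{"hand":0,"slide":[-9.1,-18.6,-9],"yaw":0},{"hand":0,"slide":[-9.1,-18.6,-14],"yaw":0},{"hand":0,"slide":[-9.1,-18.6,-16.2],"yaw":0},{"hand":0,"slide":[-9.1,-18.6,-16.2],"yaw":0},{"hand":1,"slide":[-9.1,-18.6,-16.2],"yaw":0}]'
python3 -m inch '[{"hand":1,"slide":[0,0,0],"yaw":0},{"hand":1,"slide":[0,0,0],"yaw":0},{"hand":1,"slide":[0,0,0],"yaw":0},{"hand":1,"slide":[0,0,0],"yaw":0},{"hand":1,"slide":[0,0,0],"yaw":0}]'
```

```text
time_s: 24.65
tcp_pos: [0.4285, 0.0125, 0.1238]
ee_rot: [[0.052, -0.999, 0.001], [-0.999, -0.052, 0.0], [-0.0, -0.001, -1.0]]
wrist_force: [-0.1, -0.7, 1.0]
gripper_width: 0.949
time_s: 25.28
tcp_pos: [0.4276, 0.0125, 0.1238]
ee_rot: [[0.052, -0.999, 0.0], [-0.999, -0.052, 0.0], [-0.0, -0.0, -1.0]]
wrist_force: [-2.0, 0.7, 6.5]
gripper_width: 0.634
```

```bash
python3 -m inch '[{"hand":1,"slide":[0,0,5],"yaw":0},{"hand":1,"slide":[0,0,10],"yaw":0},{"hand":1,"slide":[3,-4,16],"yaw":0},{"hand":1,"slide":[13.2,-18.6,16],"yaw":0},{"hand":1,"slide":[13.2,-18.6,16],"yaw":0},{"hand":1,"slide":[13.2,-18.6,16],"yaw":0},{"hand":1,"slide":[13.2,-18.6,16],"yaw":0},{"hand":1,"slide":[13.2,-18.6,16],"yaw":0}]'
python3 -m inch '[{"hand":1,"slide":[0,0,-4],"yaw":0},{"hand":1,"slide":[0,0,-8],"yaw":0},{"hand":1,"slide":[0,0,-12],"yaw":0},{"hand":1,"slide":[0,0,-14],"yaw":0},{"hand":1,"slide":[0,0,-15],"yaw":0},{"hand":1,"slide":[0,0,-15],"yaw":0},{"hand":1,"slide":[0,0,-15],"yaw":0}]'
python3 - <<'E'
from h import *
a=sense()["tcp_pos"]; print("togo",np.array([.6325,-.170])-a[:2])
E
```

```text
time_s: 26.28
tcp_pos: [0.5588, -0.1736, 0.2818]
ee_rot: [[0.051, -0.999, -0.003], [-0.999, -0.051, 0.001], [-0.001, 0.003, -1.0]]
wrist_force: [-0.3, 0.1, -1.8]
gripper_width: 0.636
time_s: 27.15
tcp_pos: [0.5601, -0.1733, 0.1346]
ee_rot: [[0.053, -0.999, 0.002], [-0.999, -0.053, -0.0], [0.0, -0.002, -1.0]]
wrist_force: [0.8, -1.2, -1.9]
gripper_width: 0.636
togo [0.07237464 0.0033181 ]
```

```bash
python3 -m inch '[{"hand":1,"slide":[1.4,0.05,0],"yaw":0},{"hand":1,"slide":[2.4,0.1,0],"yaw":0},{"hand":1,"slide":[3.2,0.15,0],"yaw":0},{"hand":1,"slide":[4,0.2,0],"yaw":0},{"hand":1,"slide":[4.7,0.2,0],"yaw":0},{"hand":1,"slide":[5.4,0.25,0],"yaw":0},{"hand":1,"slide":[6.1,0.3,0],"yaw":0},{"hand":1,"slide":[6.7,0.3,0],"yaw":0},{"hand":1,"slide":[7.2,0.3,0],"yaw":0},{"hand":1,"slide":[7.2,0.3,0],"yaw":0}]'
python3 -m inch '[{"hand":1,"slide":[0.1,0,-0.2],"yaw":0},{"hand":1,"slide":[0.1,0,-0.4],"yaw":0},{"hand":1,"slide":[0.1,0,-0.4],"yaw":0}]'
```

```text
time_s: 28.4
tcp_pos: [0.6336, -0.1705, 0.1338]
ee_rot: [[0.052, -0.999, 0.005], [-0.999, -0.052, -0.0], [0.001, -0.005, -1.0]]
wrist_force: [1.9, -0.1, -4.2]
gripper_width: 0.639
time_s: 28.78
tcp_pos: [0.6341, -0.1707, 0.1303]
ee_rot: [[0.053, -0.999, 0.005], [-0.999, -0.053, -0.001], [0.001, -0.005, -1.0]]
wrist_force: [4.2, -1.1, -1.1]
gripper_width: 0.638
```

```bash
python3 -m inch '[{"hand":0.2,"slide":[0,0,0],"yaw":0},{"hand":0.1,"slide":[0,0,0],"yaw":0},{"hand":0.1,"slide":[0,0,0],"yaw":0},{"hand":0.1,"slide":[0,0,0],"yaw":0},{"hand":0.1,"slide":[0,0,5],"yaw":0},{"hand":0,"slide":[0,0,10],"yaw":0},{"hand":0,"slide":[-14,12,17],"yaw":0},{"hand":0,"slide":[-14,12,17],"yaw":0},{"hand":0,"slide":[-14,12,17],"yaw":0},{"hand":0,"slide":[-14,12,17],"yaw":0}]'
python3 -m inch '[{"hand":0,"slide":[-4,2,0],"yaw":0},{"hand":0,"slide":[-4,2,0],"yaw":0},{"hand":0,"slide":[-4,2,0],"yaw":0}]'
python3 - <<'E'
from h import *
s=sense(); w=capture("wrist"); print(s["tcp_pos"],s["wrist_force"])
i=capture("scene"); c=cam("scene"); cw=cam("wrist",s)
for n,x,y,h in ("c",.6178,.0985,.114),("a",.6231,.009,.102),("b",.628,-.081,.108),("d",.6325,-.17,.122):
    print(n,"top",(proj(c,[x,y,h])-[200,120])*4,"foot",(proj(c,[x,y,.006])-[200,120])*4,"wrist",proj(cw,[x,y,h]))
cv2.imwrite("pics/w6.png",w)
cv2.imwrite("pics/s6.png",cv2.resize(i[220:370,230:400],None,fx=4,fy=4,interpolation=cv2.INTER_CUBIC))
cv2.imwrite("pics/s6f.png",i)
E
```

```text
time_s: 30.02
tcp_pos: [0.4904, -0.0493, 0.3015]
ee_rot: [[0.055, -0.998, 0.003], [-0.998, -0.055, 0.001], [-0.001, -0.003, -1.0]]
wrist_force: [-0.3, 0.0, -0.3]
gripper_width: 1.003
time_s: 30.4
tcp_pos: [0.4531, -0.0307, 0.2992]
ee_rot: [[0.052, -0.999, 0.0], [-0.999, -0.052, -0.0], [0.0, -0.0, -1.0]]
wrist_force: [0.6, 1.0, -0.0]
gripper_width: 0.999
[ 0.45309146 -0.03071874  0.29923809] [ 0.61306823  1.00156039 -0.02592962]
c top [602.83259107 277.4621759 ] foot [592.48852402 406.64447767] wrist [149.29520379 316.5856652 ]
a top [526.83969605 411.01337573] foot [523.42632249 521.74168254] wrist [142.80171383 226.71022778]
b top [439.77291471 539.02679708] foot [444.1403775  652.29172534] wrist [124.57715444 130.64864363]
d top [337.07002671 677.21395844] foot [354.18840064 799.05301981] wrist [95.96930166 11.31477649]
```

View pics/w6.png

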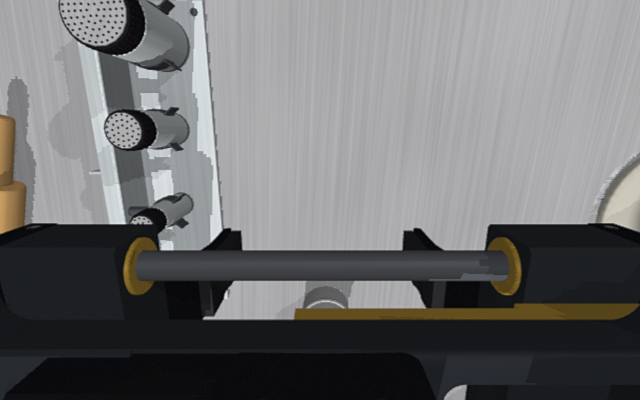

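View pics/s6f.png

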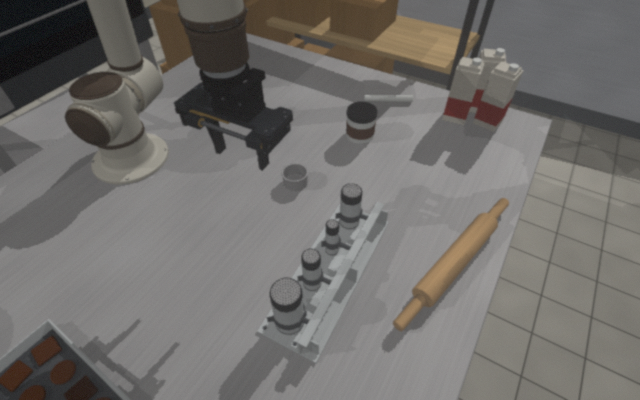

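All four shakers stand upright in their clips. In the wrist view d's cap is at (95,12) against a predicted (96,11), and b's is at (124,131) against (125,131). The cutter at (295,177) and tub at (361,121) in the scene view haven't moved, and the gripper is clear.

```bash
python3 -c "
from station import *
print(finish_job())"
```

```text
the job is handed in; nothing more can be done
None
```

All four shakers are in the clip for their size, and I handed the job in at about 30 s of the 112 s allowed. I took them in the order a, b, c, d: each gripped near its cap, pushed level into its clip, lowered to the plate and released.

- **Position:** Right after each release, the caps of a, b, c and d were within about 1–2 px of where a fully seated shaker should appear in the wrist view. That is roughly 1–2 mm, against the 8 mm allowed. The last scene view showed all four upright. There, d sat about 2 px to one side of its prediction, which is still within tolerance.
- **Bystanders:** By eye, the cutter and tub look unmoved between the first and last scene views. I did not measure them.
- **Foot height:** I did not measure this directly. I inferred it from how far each shaker was lowered.
- **Failures:** No check failed, and `finish_job` gave no verdict.

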